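Hold a gel cassette against the sprung gasket of a gel running core

TASK

Take the gel cassette with the blue comb out of the rack, lower it upright into the foot channel of the white gel running core with its notched plate toward the gasket, and press it down firmly so that it sits fully home. Then push it squarely against the sprung gasket frame until the frame has gone in about half its travel (the yellow band just disappears), never to its stop, and finish while still holding it pressed there, as the third hand for a colleague who will close the two green cams. Leave the cassette with the orange comb and everything else where they are.

Things in the scene. Friction and masses are not known exactly. Their poses are not given: they have to be found in the camera images.
- cassette_blue: The gel cassette to use: two glass plates with white edges, 100 mm wide (its x), 10 mm thick (y), 85 mm high (z, up), blue comb bar on top (80 x 7 mm, to 95 mm high), 0.16 kg. Origin: centre of its underside. The notched short plate is its +y face. Starts upright in an outer slot of the rack. Grip it across the thickness, mid width, near the top. The glass must not be pressed with over 45 N.
- cassette_blue_inner (a point): Point on the notched (+y) face of the blue-comb cassette, mid width, 35 mm above its underside. It meets gasket_face when the cassette sits home against the gasket. At the start this face already looks the way it must in the core, to within 0.8 rad.
- cassette_orange: The other cassette, same size and shape but with an orange comb bar, in the other outer slot of the rack. Leave it standing.
- cassette_rack: Grey plastic rack, 124 (x) x 150 (y) x 31 mm, fixed to the bench. Origin: centre of its underside. Four slots along x at y = -54, -18, +18, +54 mm, 13 mm wide, floor 8 mm above the bench, sides to 31 mm. The cassettes stand in the two outer slots (which in which varies); the middle ones are empty.
- gel_core: White gel running core, fixed to the bench; foot plate 156 (x) x 86 mm (y). Origin: on its underside, below the middle of the gasket's resting face. Its +y is the direction in which a cassette is pressed into the core; x runs along the gasket; z up. Nothing is higher than 101 mm. Two green cams stand open beside it at x = +/-58 to 69 mm, y = 28 to 76 mm.
- core_channel (a point): Middle of the foot channel, on top of its grey bedding strip, 14 mm above the bench, 11 mm in front (-y) of the resting gasket face. 22 mm wide in y, from the outer lip (10 mm higher) to the gasket; 107 mm long in x between side guides (21 mm higher, flared mouths to 34 mm). The strip is soft: it starts to give at 3 N, 2.5 N per mm, hard stop 4 mm down. Bed the cassette with about 10 N.
- core_cavity (a point): Middle of the open cavity behind the gasket, 60 mm above the bench, where the inner gripper finger has room: +/-32 mm in x between two uprights (82 mm high, terminals to 99 mm), from 28 mm below this point upward, and in y from the gasket to the grey dam plate (its face 15 mm behind this point, 92 mm high, tab to 101 mm).
- gasket (a joint): How far the sprung gasket frame is pushed into the core along its +y, in m: 0 at rest, 0.012 at its stop. Springs resist with 4 N at rest plus 0.9 N per mm (9.5 N half way, 15 N at the stop). At rest 14 mm of it stand out of the uprights: 4 mm black rubber, 4 mm green, 6 mm yellow band; at half travel the yellow has just gone in.
- gasket_face (a point): Middle of the gasket's rubber face, 45 mm above the bench; moves with the frame. The frame is a U, 96 mm wide: its lower bar spans z = 15 to 27 mm, its two side bars, at x = +/-35 to 48 mm, reach up to z = 74 mm.
- files_edge (a point): Point on the bench at the right edge of the tall fixed things on the robot's left: a red folder here (x 0.48 to 0.55), a file holder (x 0.61 to 0.94, y 0.14 to 0.23) and a monitor edge-on (x 0.56 to 0.99, y 0.32 to 0.34), all up to about 0.31 m high. If the arm starts left of them, swing over them at 0.4 m or near the robot.
- vial_amber: Bystander: small vial with white cap, 24 x 24 x 48 mm, behind the work. Origin: centre of its underside.
- dropper_2: Bystander: dropper bottle with yellow cap, 23 x 23 x 73 mm, behind the work. Origin: centre of its underside.
- vial_blue: Bystander: small vial with blue cap, 24 x 24 x 48 mm, behind the rack. Origin: centre of its underside.
- marker_1: Bystander: white marker pen with blue cap, 125 mm long, lying at the right. Origin: centre of its underside.
Mind the look-alikes: they are no part of the job. Leave any red look-alike of the cassette_blue alone.

How it is judged (in metres and radians):
On the way, in this order (a step that is already met when the one before it is completed fails the run):
1. the blue-comb cassette is lifted clear of the rack, gripped (height (world z) of cassette_blue above 0.045 m and contact force between the fingers and cassette_blue above 1 N), for 0.1 s.
2. it is pressed down home in the foot channel, gasket not yet pushed in (z of cassette_blue in the frame of gel_core below 0.0142 m and angle between cassette_blue's own z axis and vertical below 0.1 rad and horizontal distance between cassette_blue_inner and gasket_face below 0.016 m and value of joint gasket below 0.0015 m and contact force between cassette_blue and gel_core above 6 N), for 0.1 s.
At the end, for the whole second after the job is handed in: The blue-comb cassette stands upright (0.1 rad) in the channel, not over 1.5 mm above the bedding strip, notched face square on the gasket (0.07 rad, 7 mm sideways), held still there by the gripper: gasket frame 3 to 9 mm in, 5 to 25 N between cassette and core (z of cassette_blue in the frame of gel_core below 0.0155 m and angle between cassette_blue's own z axis and vertical below 0.1 rad and horizontal distance between cassette_blue_inner and gasket_face below 0.007 m and angle between the y axis of cassette_blue and the y axis of gel_core, either way round below 0.07 rad and value of joint gasket between 0.003 and 0.009 m and contact force between cassette_blue and gel_core between 5 and 25 N and contact force between the fingers and cassette_blue above 3 N and linear speed of cassette_blue below 0.01 m/s); the arm keeps its last pose, push and grip.
It fails at once if the gasket frame is driven to its stop (value of joint gasket above 0.0115 m).
It fails at once if the glass is pressed with more than 45 N (contact force between cassette_blue and gel_core above 45 N).
It fails at once if the orange-comb cassette is moved (distance of cassette_orange from where it was at the start of the episode above 0.015 m).
It fails at once if a bystander is moved (distance of any of vial_amber, dropper_2, vial_blue, marker_1 from where it was at the start of the episode above 0.03 m).
It also fails if it takes over 51 s, if anything falls off the work surface, if the arm or the gripper's body presses on something with over 40 N, if the wrist force passes 120 N, or if a joint passes its speed limit or range.

ROBOT

A 7-joint arm with a two-finger parallel gripper is mounted at the origin on a cart in front of the work surface, level with it; the furniture and walls round the work are solid. World frame = base frame: x ahead of the robot, y to its left, z up, the work surface at z = 0. Lengths are in m, angles in degrees, forces in N, time in s.
With the tool pointing down it reaches from about 0.425 to 0.875 m from the base axis. Payload 9.9 kg.
Tool frame: the origin (TCP) lies at the very end of the fingers, on their centre line; the grasp point (between the pads) lies 19 mm behind it (tcp_to_grasp is the distance from the TCP to the grasp point, in m); z points along the fingers, y is the line along which they close (so a half turn about z gives the same grasp; the last joint's range is limited). The gripper opens to 85 mm and grips with 20 to 120 N. Pads are 22 mm wide; open, the fingers measure 114 mm over their backs; the gripper's body (76 mm by 85 mm) begins 54 mm behind the grasp point. The pads swing forward as they close: fully open they stand 13 mm farther back than shut.
Start: joints at [-68.056, 32.985, 1.427, 82.34, -0.859, 64.687, -3.237], TCP at [0.304, 0.603, 0.231] pointing down, gripper open.
Joint ranges: [-157.87, 157.87], [-19.46, 123.44], [-87.15, 90], [11.01, 140.99], [-62.26, 242.26], [9.8, 113.94], [-161.44, 161.44]. Speed limits (degrees/s): [127.2, 127.2, 172.46, 172.46, 180, 180, 180].

INTERFACE

Orientations are given as [roll, pitch, yaw] about the fixed x, y, z axes, in that order (R = Rz(yaw) Ry(pitch) Rx(roll)).
In Python, from workcell import observe, capture, calibration, sign_off, tcp_to_grasp gives the robot as it stands.
- The arm moves only by the tool step_arm, never from a script. Its argument "commands" is a list of rows, each a list of 3 entries, a list of its own where there are three numbers: the opening, from -1 (shut) to 1 (fully open), then the shift along the tool's x, y, z in units of 40 mm (1.0 is 40 mm), then the turn, a rotation vector about the tool's x, y, z in units of 6 degrees (1.0 is 6 degrees). A call has 1 to 10 rows; each row is the pose to reach, as a shift and turn from the pose commanded when the call began, along the tool's axes at that moment; what a row does not reach only later rows make up. A row lasts 1/8 s, in which the tool goes at most 62.5 mm and 10.7 degrees, less where a joint would pass 70% of its speed; a pose out of reach is approached as far as the arm can. A call with a gripper value outside its range is refused whole. The fingers move at their own pace and stop on an object; "squeeze" is the grip in N (left out, the last holds). Time passes only in rows, so rows that repeat a pose let the fingers close. It gives the time, the measured TCP pose, the force, the opening and the grip force at its end, in the units of the state.
- observe(): the state, without advancing time (a new reading comes with each control period).
- capture(name): name is "scene" or "top" or "wrist"; returns the picture (480x640x3 uint8, red, green, blue); there is no depth.
- calibration(name): a dict with "intrinsics" (3x3 intrinsics, pixels), "k1" (the pictures are not rectified: a ray, as slopes to the right and down, at radius r is drawn at 1 + k1 r^2 times it, then the intrinsics apply), "rvec" (rotation vector, rad) and "tvec" (3), from world to camera coordinates, as OpenCV has them. Camera axes: x right, y down, z forward; pixel columns grow to the right and rows downward; lengths in m; the calibration is good to about 2 mm. A picture is of the moment at which its call begins: read the wrist's pose just before it. calibration takes no time and is no camera call; for the wrist camera it gives the pose at the moment of the call.
- sign_off(): hands the job in; it is judged then, once.
The state is a dict: "t": time; "joint_pos": joint angles; "joint_vel": joint speeds; "joint_torque": joint torques, N m; "position": TCP position; "tcp_rot": TCP orientation; "force": force on the tool from outside, world axes, zero at the start; "moment": the same for the moment, N m; "finger_gap": finger opening in m; "grip_force": force on a finger pad.
Only numpy, scipy, OpenCV 4.12 (cv2) and the standard library are available. Lean on these libraries where they do the work, as an engineer would, in place of code of your own. Each camera call takes 0.05 s, during which the arm holds its last target. There are 200 camera calls.

## Working session

There is one attempt and no reset: what is moved stays moved. The work goes in short steps, Python scripts to look and compute and a tool call to move; the robot and the scene stay as the last step left them, time stands still between calls to the robot, and variables do not carry over. Pictures are saved under pics/ and viewed, at most 10 in all, crops included, and the job is handed in when it is done.

Besides the shell and the picture viewer there is one more tool, called after "Call:" by a JSON object that holds its "api" and its "payload", one argument or row to a line. step_arm: Moves the arm, as the interface text tells. Its arguments: {"type":"object","properties":{"commands":{"type":"array","items":{"type":"array"}},"squeeze":{"type":"number"}},"required":["commands"]}

```bash
mkdir -p pics; ls
python3 - <<'E'
from workcell import *
import cv2
print(observe()); print(tcp_to_grasp)
for n in("scene","top"):
    cv2.imwrite(f"pics/{n}0.png",capture(n)[:,:,::-1]); print(n,calibration(n))
E
```

```text
pics
{'t': 0.0, 'joint_pos': array([-68.05706813,  33.03197484,   1.42199635,  82.38593275,
        -0.85907466,  64.68628207,  -3.23838644]), 'joint_vel': array([-0.02756404,  0.02684216, -0.04723687, -0.02049581, -0.07175689,
        0.0204889 ,  0.02236794]), 'joint_torque': array([ 7.60704370e-05, -7.65765023e+01,  2.25032151e+00, -2.85956973e+01,
        1.51992700e-02,  1.29648528e-02,  1.71829305e-05]), 'position': array([0.30353818, 0.60239923, 0.23045321]), 'tcp_rot': array([-1.79906464e+02,  4.39527471e-03,  1.53257850e+02]), 'force': array([-0.1244462 ,  0.25991906,  0.02539256]), 'moment': array([ 0.01657984, -0.03081429, -0.03865281]), 'grip_force': 0.0, 'finger_gap': 0.08551337189971653}
0.0187
scene {'intrinsics': array([[514.22001796,   0.        , 311.74455939],
       [  0.        , 514.22001796, 231.43225739],
       [  0.        ,   0.        ,   1.        ]]), 'k1': -0.0534716124877837, 'rvec': array([ 1.43785075, -2.19097903,  0.85727322]), 'tvec': array([0.06486072, 0.53183652, 0.57732409])}
top {'intrinsics': array([[554.25064708,   0.        , 323.91354284],
       [  0.        , 554.25064708, 236.95874595],
       [  0.        ,   0.        ,   1.        ]]), 'k1': -0.14686433087006565, 'rvec': array([ 2.12397675, -2.14445552,  0.21320023]), 'tvec': array([-0.22182647,  0.61022049,  1.07982146])}
```

View pics/scene0.png

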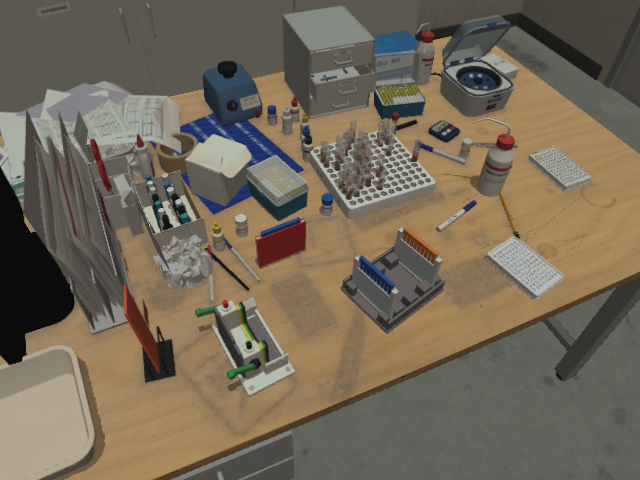

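View pics/top0.png

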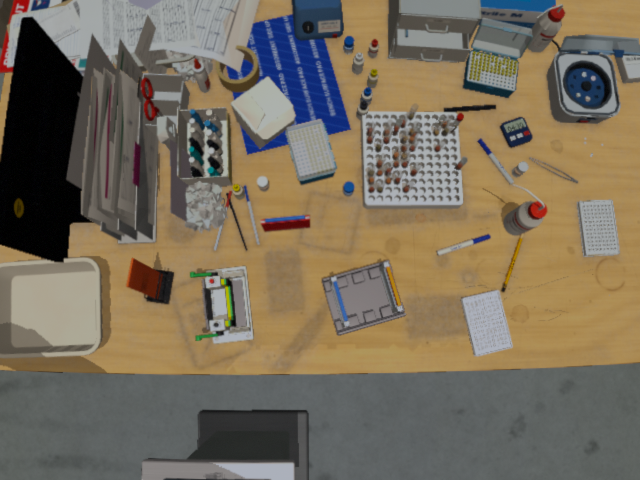

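```bash
cat > h.py <<'E'
import numpy as np, cv2
from workcell import *
def cam(c):
    K=np.array(c["intrinsics"]);D=np.array([c["k1"],0,0,0,0.]);return K,D,np.array(c["rvec"],float),np.array(c["tvec"],float)
def proj(c,P):
    K,D,r,t=cam(c);return cv2.projectPoints(np.atleast_2d(np.array(P,float)),r,t,K,D)[0][:,0]
def back(c,px,z):
    K,D,r,t=cam(c);R=cv2.Rodrigues(r)[0]
    n=cv2.undistortPoints(np.array(px,float).reshape(-1,1,2),K,D)[:,0]
    d=np.c_[n,np.ones(len(n))]@R; o=-R.T@t
    z=np.broadcast_to(z,len(n)); return o+d*((z-o[2])/d[:,2])[:,None]
E
python3 - <<'E'
from h import *
t=cv2.imread("pics/top0.png");s=cv2.imread("pics/scene0.png")
a=cv2.resize(t[250:350,185:265],None,fx=5,fy=5,interpolation=cv2.INTER_CUBIC)
b=cv2.resize(t[250:350,315:415],None,fx=4,fy=5,interpolation=cv2.INTER_CUBIC)
a=a[:,:400];c=np.hstack([a,b]);cv2.imwrite("pics/c1.png",c)
a=cv2.resize(s[290:395,190:300],None,fx=4,fy=5.5,interpolation=cv2.INTER_CUBIC)[:577,:400]
a=cv2.resize(s[290:400,190:300],(400,400),interpolation=cv2.INTER_CUBIC)
b=cv2.resize(s[225:335,338:448],(400,400),interpolation=cv2.INTER_CUBIC)
cv2.imwrite("pics/c2.png",np.hstack([a,b]))
c=calibration("top");cs=calibration("scene")
print(proj(c,[[0.304,.603,.231],[.5,0,0],[.5,.3,0],[0,0,0]]))
E
```

```text
[[-115.42471228  383.1563928 ]
 [ 216.96261635  292.67792937]
 [  80.8918765   292.64758922]
 [ 216.10030371  533.54123479]]
```

View pics/c1.png

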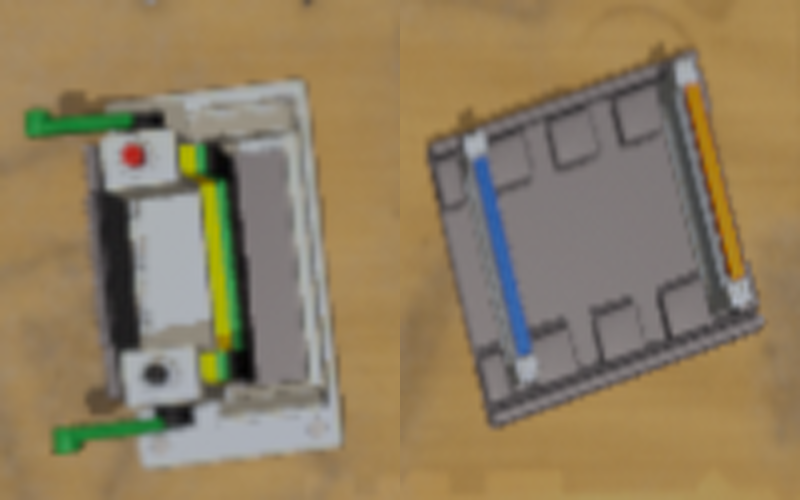

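View pics/c2.png

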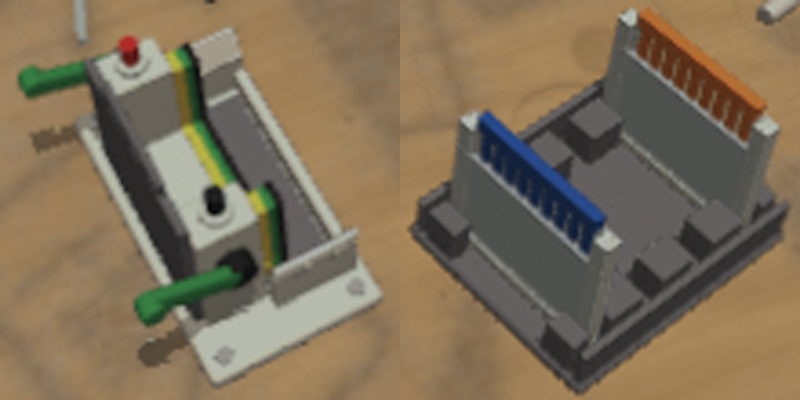

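Run:
```python
from h import *
c=calibration("top");s=calibration("scene")
p=back(c,[[335.75,281],[346.25,321]],.095);print(p,np.linalg.norm(p[0]-p[1]),np.degrees(np.arctan2(*(p[0]-p[1])[[1,0]])))
f=lambda u,v:[190+u*110/400,290+v*110/400]
g=lambda u,v:[338+(u-400)*110/400,225+v*110/400]
p=back(s,[g(482,115),g(605,217)],.095);print(p,np.linalg.norm(p[0]-p[1]))
q=back(c,[[245.6,266],[253,338],[214,343]],.006);print(q,np.linalg.norm(q[0]-q[1]),np.degrees(np.arctan2(*(q[0]-q[1])[[1,0]])),np.linalg.norm(q[2]-q[1]))
print(back(s,[f(215,385),f(380,295)],.006))
# gasket black face tops, z=.074
h=lambda u,v:[185+u/5,250+v/5]
print(back(c,[h(232,150),h(253,380)],.074))
print(back(c,[h(290,140),h(310,385)],.024))
```

```text
[[ 0.51335582 -0.24916091  0.095     ]
 [ 0.43528638 -0.26840705  0.095     ]] 0.08040679248067799 13.848746151722496
[[ 0.5169127  -0.24785516  0.095     ]
 [ 0.44113261 -0.27189849  0.095     ]] 0.079502856742672
[[ 0.55602144 -0.06127967  0.006     ]
 [ 0.40427932 -0.07821869  0.006     ]
 [ 0.39407121  0.00357549  0.006     ]] 0.15268464897926526 6.369573441710572 0.0824287183779004
[[ 0.39369382  0.00624638  0.006     ]
 [ 0.40494242 -0.07641525  0.006     ]]
[[ 0.51910903 -0.04158069  0.074     ]
 [ 0.42781912 -0.0511108   0.074     ]]
[[ 0.52844074 -0.05836613  0.024     ]
 [ 0.42681779 -0.06767138  0.024     ]]
```

Call:
{"api": "step_arm", "payload": {
  "commands": [
    [1,[0,0,-2.0],[0,0,0]],
    [1,[0,0,-4.5],[0,0,0]],
    [1,[0,0,-4.5],[0,0,0]],
    [1,[0,0,-4.5],[0,0,0]]
  ]
}}

```text
t: 0.6
position: [0.3044, 0.6038, 0.4161]
tcp_rot: [179.5, -0.0, 153.2]
force: [0.4, 0.1, -1.0]
finger_gap: 0.0855
grip_force: 0.0
```

Call:
{"api": "step_arm", "payload": {
  "commands": [
    [1,[-1.3,-0.8,0],[0,0,1.7]],
    [1,[-2.6,-1.6,0],[0,0,3.4]],
    [1,[-3.9,-2.4,0],[0,0,5.1]],
    [1,[-5.2,-3.2,0],[0,0,6.8]],
    [1,[-6.5,-4.0,0],[0,0,8.5]],
    [1,[-7.6,-4.8,0],[0,0,10.2]],
    [1,[-8.5,-6.2,0],[0,0,11.9]],
    [1,[-9.3,-7.6,0],[0,0,13.6]],
    [1,[-10.1,-9,0],[0,0,15.3]],
    [1,[-10.9,-10.4,0],[0,0,17]]
  ]
}}

```text
t: 1.85
position: [0.5047, 0.0432, 0.4104]
tcp_rot: [-179.9, 0.1, 50.9]
force: [1.6, 0.1, -0.6]
finger_gap: 0.0857
grip_force: 0.0
```

Call:
{"api": "step_arm", "payload": {
  "commands": [
    [1,[-1.1,0.6,0.5],[0,0,1.7]],
    [1,[-2.2,1.2,1],[0,0,3.4]],
    [1,[-3.3,1.8,1.5],[0,0,5.1]],
    [1,[-4.3,2.4,1.5],[0,0,6.8]],
    [1,[-4.3,2.4,1.5],[0,0,6.8]],
    [1,[-4.3,2.4,1.5],[0,0,6.8]]
  ]
}}

```text
t: 2.6
position: [0.4725, -0.1484, 0.3506]
tcp_rot: [-180.0, 0.1, 10.5]
force: [-0.3, 1.2, -0.0]
finger_gap: 0.0854
grip_force: 0.0
```

Run:
```python
from h import *
import pickle
o=observe();c=calibration("wrist");im=capture("wrist")
pickle.dump(c,open("w1.pkl","wb"));cv2.imwrite("pics/w1.png",im[:,:,::-1])
print(o["position"],o["tcp_rot"],c,proj(c,[[.476,-.259,.095],[.4735,-.046,.074]]))
R=cv2.Rodrigues(np.array(c["rvec"]))[0];print(-R.T@c["tvec"])
```

```text
[ 0.47248902 -0.14841092  0.35061982] [-1.79960405e+02  6.27574636e-02  1.05326775e+01] {'intrinsics': array([[351.61314873,   0.        , 318.85143705],
       [  0.        , 351.61314873, 241.11771857],
       [  0.        ,   0.        ,   1.        ]]), 'k1': -0.018883518091379295, 'rvec': array([-2.2475286 ,  1.86799076,  0.2565414 ]), 'tvec': array([-0.2322314 ,  0.35455184,  0.61125177])} [[413.24093078 219.44448467]
 [234.22673368 185.64715804]]
[ 0.53957    -0.13648446  0.4934606 ]
```

View pics/w1.png

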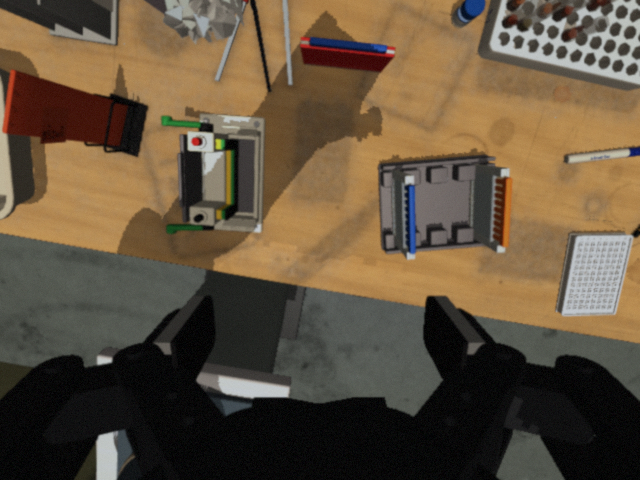

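Run:
```python
from h import *
import pickle
def blue(im,c,box,z):
    h=cv2.cvtColor(im,cv2.COLOR_BGR2HSV); m=cv2.inRange(h,(105,130,60),(125,255,255))
    k=np.zeros_like(m);x0,y0,x1,y1=box;k[y0:y1,x0:x1]=m[y0:y1,x0:x1]
    ys,xs=np.nonzero(k);(cx,cy),wh,a=cv2.minAreaRect(np.c_[xs,ys].astype(np.float32))
    b=cv2.boxPoints(((cx,cy),wh,a));e=[(b[i]+b[(i+1)%4])/2 for i in range(4)]
    P=back(c,e,z);L=[np.linalg.norm(P[i]-P[(i+2)%4]) for i in(0,1)];i=int(np.argmax(L));d=P[i]-P[(i+2)%4]
    print(len(xs),P.mean(0),L,np.degrees(np.arctan(d[1]/d[0])))
c=calibration("top")
blue(cv2.imread("pics/top0.png"),c,(320,265,360,340),.103)
w=pickle.load(open("w1.pkl","rb"));im=cv2.imread("pics/w1.png")
blue(im,w,(390,160,430,260),.103)
cv2.imwrite("pics/c3.png",cv2.resize(im[105:240,155:275],None,fx=5,fy=4.4,interpolation=cv2.INTER_CUBIC))
P=back(w,[[413.5,176],[410.5,256]],.093);print(P)
```

```text
119 [ 0.47379078 -0.25674176  0.103     ] [np.float64(0.07687173590140278), np.float64(0.005850691352841284)] 15.10176269089203
433 [ 0.47747126 -0.25444215  0.103     ] [np.float64(0.07795195010975867), np.float64(0.007559119136360886)] 15.97480805710169
[[ 0.52418751 -0.2472969   0.093     ]
 [ 0.43173982 -0.26770765  0.093     ]]
```

View pics/c3.png

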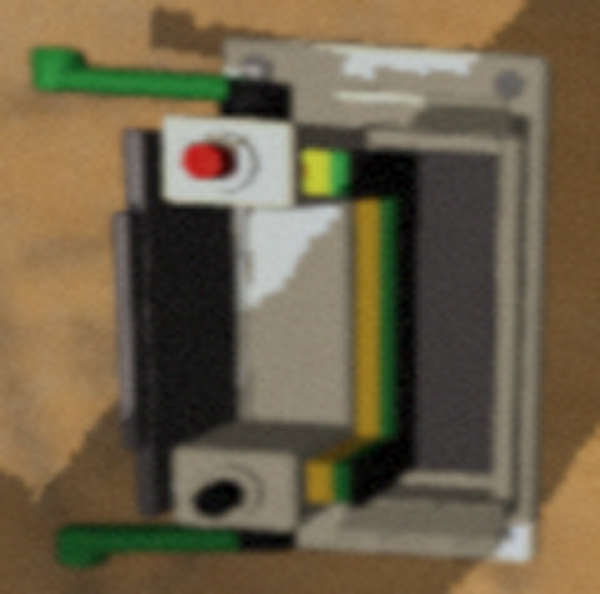

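Run:
```python
from h import *
import pickle
w=pickle.load(open("w1.pkl","rb"));c=calibration("top")
f=lambda *p:[[u/5+155,v/4.4+105] for u,v in p]
h=lambda *p:[[185+u/5,250+v/5] for u,v in p]
yaw=np.radians(6.4);ux=np.array([np.cos(yaw),np.sin(yaw)]);uy=np.array([-ux[1],ux[0]])
def est(n,c,px,z,y,x=None):
    P=back(c,px,z)[:,:2];d=P[0]-P[1];a=np.degrees(np.arctan2(d[1],d[0]))
    m=P.mean(0)-uy*y;print(n,"len",np.linalg.norm(d).round(4),"yaw",a.round(1),"origin",m.round(4),"u,v",(m@ux).round(4),(m@uy).round(4))
est("W strip/gasket",w,f((415,155),(408,468)),.015,0)
est("W lip",w,f((497,150),(490,475)),.024,-.022)
est("W side g/b z74",w,f((350,152),(352,500)),.074,.004)
est("W side y/g z74",w,f((330,152),(335,500)),.074,.008)
est("W lowbar g/b z27",w,f((397,200),(392,435)),.027,.004)
est("W plate outer",w,f((547,58),(530,560)),.008,0)
est("T lip",c,h((290,140),(308,385)),.024,-.022)
est("T side g/b z74",c,h((207,145),(228,383)),.074,.004)
est("T lowbar g/b",c,h((218,180),(240,345)),.027,.004)
est("T plate outer",c,h((303,80),(340,440)),.008,0)
```

```text
W strip/gasket len 0.095 yaw 5.9 origin [ 0.4769 -0.0359] u,v 0.4699 -0.0888
W lip len 0.0967 yaw 6.7 origin [ 0.4791 -0.0373] u,v 0.472 -0.0905
W side g/b z74 len 0.093 yaw 6.8 origin [ 0.4783 -0.0386] u,v 0.4711 -0.0917
W side y/g z74 len 0.0929 yaw 7.1 origin [ 0.478  -0.0383] u,v 0.4708 -0.0914
W lowbar g/b z27 len 0.0696 yaw 5.8 origin [ 0.4768 -0.0381] u,v 0.4696 -0.091
W plate outer len 0.1544 yaw 6.4 origin [ 0.4811 -0.0686] u,v 0.4704 -0.1218
T lip len 0.102 yaw 4.8 origin [ 0.4752 -0.0407] u,v 0.4677 -0.0935
T side g/b z74 len 0.095 yaw 5.9 origin [ 0.4744 -0.0403] u,v 0.4669 -0.093
T lowbar g/b len 0.0691 yaw 8.4 origin [ 0.4779 -0.0379] u,v 0.4707 -0.0909
T plate outer len 0.1524 yaw 6.4 origin [ 0.48 -0.07] u,v 0.4692 -0.1231
```

Call:
{"api": "step_arm", "payload": {
  "commands": [
    [1,[-0.2,1.3,0.8],[0,0,-0.4]],
    [1,[-0.36,2.63,1.6],[0,0,-0.85]],
    [1,[-0.36,2.63,2.8],[0,0,-0.85]],
    [1,[-0.36,2.63,3.5],[0,0,-0.85]],
    [1,[-0.36,2.63,3.5],[0,0,-0.85]]
  ]
}}

```text
t: 3.28
position: [0.4771, -0.2533, 0.2095]
tcp_rot: [-179.8, 0.2, 15.7]
force: [0.3, 0.1, 0.7]
finger_gap: 0.0855
grip_force: 0.0
```

Run:
```python
from h import *
o=observe();w=calibration("wrist");im=capture("wrist")[:,:,::-1].copy();cv2.imwrite("pics/w2.png",im)
h=cv2.cvtColor(im,cv2.COLOR_BGR2HSV);m=cv2.inRange(h,(105,130,60),(125,255,255))
n,l,st,ce=cv2.connectedComponentsWithStats(m)
q=proj(w,[[.4775,-.2544,.103]])[0];print(o["position"],o["tcp_rot"],q)
for i in range(1,n):
    if st[i,4]<200: continue
    ys,xs=np.nonzero(l==i);b=cv2.boxPoints(cv2.minAreaRect(np.c_[xs,ys].astype(np.float32)))
    e=[(b[k]+b[(k+1)%4])/2 for k in range(4)];P=back(w,e,.103);L=[np.linalg.norm(P[k]-P[k+2]) for k in(0,1)];k=int(np.argmax(L));d=P[k]-P[k+2]
    print(st[i],P.mean(0),L,np.degrees(np.arctan(d[1]/d[0])))
```

```text
[ 0.47710094 -0.25330445  0.20948545] [-179.83250084    0.18158636   15.69115743] [320.38958152 238.99873617]
[317 187   9 104 802] [ 0.47721264 -0.25494758  0.103     ] [np.float64(0.07857761920205059), np.float64(0.0058759736168975014)] 15.782495187661148
```

View pics/w2.png

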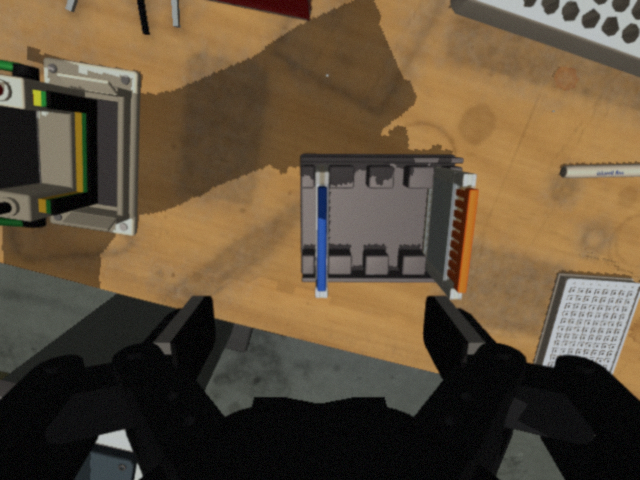

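Call:
{"api": "step_arm", "payload": {
  "commands": [
    [1,[0,0.04,1.2],[0,0,0]],
    [1,[0,0.04,2.4],[0,0,0]],
    [1,[0,0.04,3.4],[0,0,0]],
    [1,[0,0.04,3.88],[0,0,0]],
    [1,[0,0.04,3.88],[0,0,0]],
    [-1,[0,0.04,3.88],[0,0,0]],
    [-1,[0,0.04,3.88],[0,0,0]],
    [-1,[0,0.04,3.88],[0,0,0]],
    [-1,[0,0.04,3.88],[0,0,0]],
    [-1,[0,0.04,3.88],[0,0,0]]
  ],
  "squeeze": 40
}}

```text
t: 4.58
position: [0.4781, -0.2565, 0.0564]
tcp_rot: [-180.0, -0.0, 15.6]
force: [-0.4, 1.4, 4.8]
finger_gap: 0.0094
grip_force: 45.0
```

Call:
{"api": "step_arm", "payload": {
  "commands": [
    [-1,[0,0,-0.5],[0,0,0]],
    [-1,[0,0,-1.3],[0,0,0]],
    [-1,[0,0,-2.1],[0,0,0]],
    [-1,[0,0,-2.1],[0,0,0]],
    [-1,[0,0,-2.1],[0,0,0]]
  ]
}}

```text
t: 5.2
position: [0.4776, -0.2562, 0.1394]
tcp_rot: [-180.0, 0.0, 15.6]
force: [-0.1, -0.6, -1.4]
finger_gap: 0.0097
grip_force: 44.2
```

Call:
{"api": "step_arm", "payload": {
  "commands": [
    [-1,[0.4,-1.2,-0.3],[0,0,0.4]],
    [-1,[0.8,-2.5,-0.3],[0,0,0.8]],
    [-1,[1.1,-3.8,-0.3],[0,0,1.2]],
    [-1,[1.42,-4.7,-0.3],[0,0,1.53]],
    [-1,[1.42,-4.97,-0.3],[0,0,1.53]],
    [-1,[1.42,-4.97,-0.3],[0,0,1.53]]
  ]
}}

```text
t: 5.95
position: [0.4787, -0.0497, 0.1514]
tcp_rot: [180.0, 0.1, 6.5]
force: [0.4, -0.8, -1.2]
finger_gap: 0.0094
grip_force: 44.1
```

Run:
```python
from h import *
o=observe();w=calibration("wrist");im=capture("wrist")[:,:,::-1].copy();im2=capture("scene")[:,:,::-1]
print(o["position"],o["tcp_rot"])
a=cv2.resize(im[60:360,140:440],(560,560),interpolation=cv2.INTER_CUBIC)
b=cv2.resize(im2[260:400,180:300],(240,280),interpolation=cv2.INTER_CUBIC)
k=np.zeros((560,800,3),np.uint8);k[:,:560]=a;k[:280,560:]=b
cv2.imwrite("pics/w3.png",k)
import pickle;pickle.dump(w,open("w3.pkl","wb"))
```

```text
[ 0.47872671 -0.04971245  0.15137235] [1.79985518e+02 9.28515965e-02 6.45592519e+00]
```

View pics/w3.png

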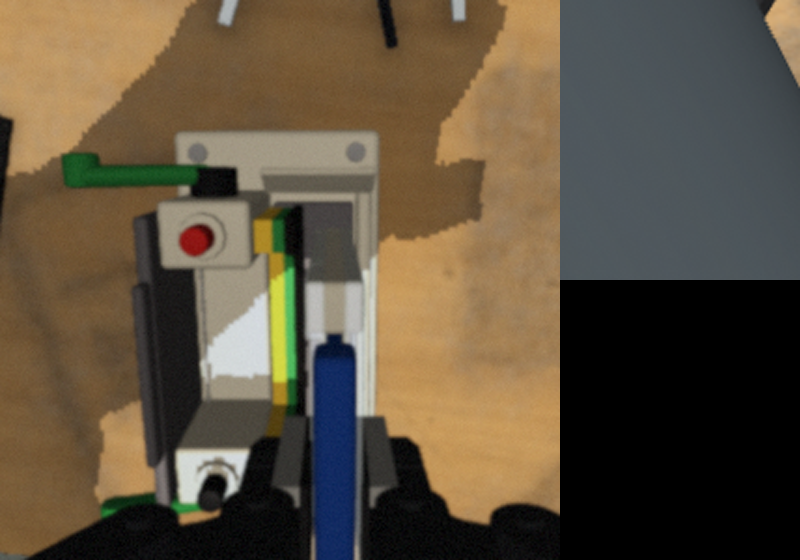

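Run:
```python
from h import *
import pickle
w=pickle.load(open("w3.pkl","rb"))
f=lambda *p:[[u/1.8667+140,v/1.8667+60] for u,v in p]
yaw=np.radians(6.4);ux=np.array([np.cos(yaw),np.sin(yaw),0]);uy=np.array([-ux[1],ux[0],0]);O=np.array([.4776,-.0380,0])
def loc(n,px,z):
    P=back(w,f(*px),z)-O;print(n,np.c_[P@ux,P@uy].round(4).tolist())
loc("strip/gasket z14 (y 0)",[(304,210),(304,260)],.014)
loc("lip z24 (y -22)",[(354,210),(356,240)],.024)
loc("side bar g/b z74 (y 4)",[(287,210),(287,248)],.074)
loc("strip far end",[(330,203)],.014);loc("strip far end z35 (x 53.5)",[(330,203)],.035)
loc("foot far corners (x 78)",[(176,133),(378,133)],.008)
loc("glass top edge corners z~.19",[(305,283),(362,283)],.191)
t=np.array([.4787,-.0497,0])-O;print("tcp",t@ux,t@uy)
Q=[O+x*ux+y*uy+[0,0,z] for x,y,z in [(.0535,0,.014),(.0535,-.022,.024),(.0525,-.006,.105),(.0525,-.016,.105),(.0525,-.006,.19),(.0525,-.016,.19)]]
print(((proj(w,Q)-[140,60])*1.8667).round(0).tolist())
```

```text
strip/gasket z14 (y 0) [[0.0458, 0.0005], [0.0246, 0.0007]]
lip z24 (y -22) [[0.0466, -0.0202], [0.0345, -0.0212]]
side bar g/b z74 (y 4) [[0.0506, 0.0034], [0.038, 0.0036]]
strip far end [[0.0487, -0.0104]]
strip far end z35 (x 53.5) [[0.0501, -0.0106]]
foot far corners (x 78) [[0.077, 0.0539], [0.077, -0.0304]]
glass top edge corners z~.19 [[0.0484, -0.0075], [0.0484, -0.0166]]
tcp -0.0002110417957373623 -0.011749700479605937
[[305.0, 191.0], [359.0, 193.0], [313.0, 212.0], [348.0, 212.0], [296.0, 256.0], [358.0, 256.0]]
```

Call:
{"api": "step_arm", "payload": {
  "commands": [
    [-1,[0,0,0.5],[0,0,0]],
    [-1,[0,0,1.0],[0,0,0]],
    [-1,[0,0,1.4],[0,0,0]],
    [-1,[0,0,1.7],[0,0,0]],
    [-1,[0,0,2.0],[0,0,0]],
    [-1,[0,0,2.0],[0,0,0]],
    [-1,[0,0,2.0],[0,0,0]]
  ]
}}

```text
t: 6.92
position: [0.4796, -0.0502, 0.0724]
tcp_rot: [180.0, -0.0, 6.4]
force: [0.4, -0.1, -2.0]
finger_gap: 0.0094
grip_force: 44.0
```

Call:
{"api": "step_arm", "payload": {
  "commands": [
    [-1,[0,0,0.1],[0,0,0]],
    [-1,[0,0,0.2],[0,0,0]],
    [-1,[0,0,0.28],[0,0,0]],
    [-1,[0,0,0.28],[0,0,0]],
    [-1,[0,0,0.28],[0,0,0]]
  ]
}}

```text
t: 7.55
position: [0.4795, -0.0499, 0.0611]
tcp_rot: [-180.0, -0.0, 6.4]
force: [-1.1, 1.0, 4.3]
finger_gap: 0.0095
grip_force: 44.8
```

Call:
{"api": "step_arm", "payload": {
  "commands": [
    [-1,[0,0,0.03],[0,0,0]],
    [-1,[0,0,0.07],[0,0,0]],
    [-1,[0,0,0.07],[0,0,0]],
    [-1,[0,0,0.07],[0,0,0]],
    [-1,[0,0,0.07],[0,0,0]]
  ]
}}

```text
t: 8.18
position: [0.4795, -0.0499, 0.0586]
tcp_rot: [-180.0, -0.0, 6.4]
force: [-2.5, 1.0, 10.3]
finger_gap: 0.0099
grip_force: 45.9
```

Call:
{"api": "step_arm", "payload": {
  "commands": [
    [-1,[0,0,-0.03],[0,0,0]],
    [-1,[0,-0.05,-0.03],[0,0,0]],
    [-1,[0,-0.1,-0.03],[0,0,0]],
    [-1,[0,-0.1,-0.03],[0,0,0]],
    [-1,[0,-0.1,-0.03],[0,0,0]]
  ]
}}

```text
t: 8.8
position: [0.4796, -0.0478, 0.0598]
tcp_rot: [179.9, -0.1, 6.3]
force: [-0.8, -5.1, 6.5]
finger_gap: 0.0096
grip_force: 45.4
```

Call:
{"api": "step_arm", "payload": {
  "commands": [
    [-1,[0,-0.05,0],[0,0,0]],
    [-1,[0,-0.1,0],[0,0,0]],
    [-1,[0,-0.1,0],[0,0,0]],
    [-1,[0,-0.1,0],[0,0,0]]
  ]
}}

```text
t: 9.3
position: [0.4794, -0.0439, 0.0599]
tcp_rot: [179.8, -0.1, 6.3]
force: [0.2, -4.7, 6.2]
finger_gap: 0.0092
grip_force: 45.4
```

Call:
{"api": "step_arm", "payload": {
  "commands": [
    [-1,[0,-0.05,0],[0,0,0]],
    [-1,[0,-0.1,0],[0,0,0]],
    [-1,[0,-0.1,0],[0,0,0]],
    [-1,[0,-0.1,0],[0,0,0]]
  ]
}}

```text
t: 9.8
position: [0.4792, -0.0409, 0.06]
tcp_rot: [179.8, -0.2, 6.3]
force: [0.1, -8.6, 6.3]
finger_gap: 0.0093
grip_force: 45.3
```

Call:
{"api": "step_arm", "payload": {
  "commands": [
    [-1,[0,-0.05,0],[0,0,0]],
    [-1,[0,-0.1,0],[0,0,0]],
    [-1,[0,-0.1,0],[0,0,0]],
    [-1,[0,-0.1,0],[0,0,0]]
  ]
}}

```text
t: 10.3
position: [0.4789, -0.0377, 0.06]
tcp_rot: [179.7, -0.2, 6.3]
force: [2.0, -10.4, 5.9]
finger_gap: 0.0095
grip_force: 45.3
```

Run:
```python
from h import *
im=capture("wrist")[:,:,::-1].copy();cv2.imwrite("pics/w4f.png",im)
cv2.imwrite("pics/w4.png",cv2.resize(im[100:340,160:400],(600,600),interpolation=cv2.INTER_CUBIC))
```

```text
(no output)
```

View pics/w4.png

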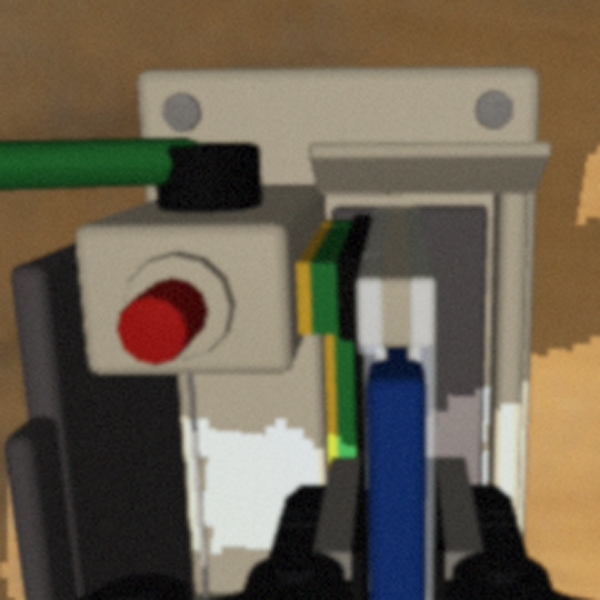

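Call:
{"api": "step_arm", "payload": {
  "commands": [
    [-1,[0,-0.04,0],[0,0,0]],
    [-1,[0,-0.08,0],[0,0,0]],
    [-1,[0,-0.08,0],[0,0,0]],
    [-1,[0,-0.08,0],[0,0,0]],
    [-1,[0,-0.08,0],[0,0,0]]
  ]
}}

```text
t: 10.98
position: [0.4786, -0.0352, 0.06]
tcp_rot: [179.6, -0.2, 6.2]
force: [-0.0, -13.5, 4.7]
finger_gap: 0.0095
grip_force: 45.2
```

Run:
```python
from h import *
im=capture("wrist")[:,:,::-1].copy()
cv2.imwrite("pics/w5.png",cv2.resize(im[100:340,160:400],(600,600),interpolation=cv2.INTER_CUBIC))
```

```text
(no output)
```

View pics/w5.png

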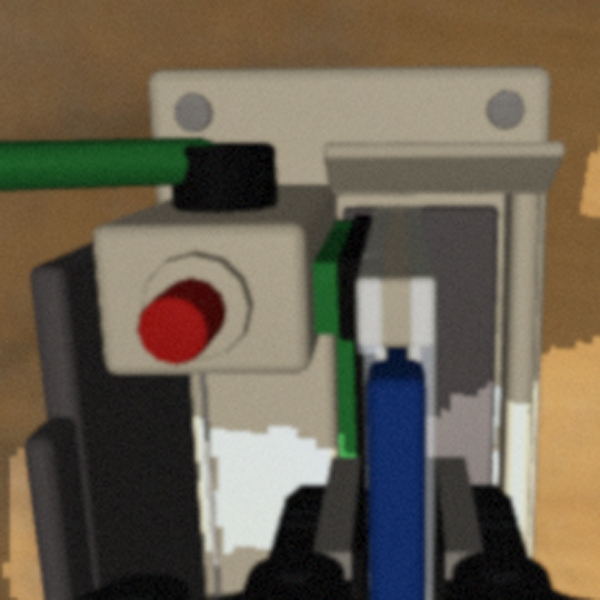

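```bash
python3 -c "
from workcell import *
print(sign_off())"
```

```text
the job is handed in; nothing more can be done
None
```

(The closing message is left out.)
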